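# Index the turret stop and set the offcut for sawing

## Task

Get the small pine offcut ready for sawing on the wooden sawing jig. First flick the arms of the turret stop round with a fingertip, click by click, until its longest stop screw has clicked into the lowest position; then push the offcut with a fingertip, keeping it flat on the bed, until its long side lies flush against the fence and its end butts against that screw. Only push and flick: lift nothing, and leave the other things on the bench where they are.

Things in the scene. Friction and masses are not known exactly. Their poses are not given: they have to be found in the camera images.
- saw_jig: Sawing jig, fixed to the bench. Origin at bench level. Its x runs from the open front (robot side) to the fence, y along the fence to the turret, z up. Pale wooden bed from x = -70 to +80 and y = -170 to +160 mm, its top at z = 18 mm. All 'jig' figures below are in this frame.
- fence_face (a point): Point on the front face of the darker wooden fence along the far side of the bed. The face is the upright plane x = +60 mm (jig), from y = -170 to +50 mm, from the bed up to z = 52 mm, with a 3 mm saw kerf at y = 0.
- bracket_top (a point): Top of the fixed grey bracket that carries the turret, at (30, 149, 94) mm (jig); it fills y = 120 to 157 mm there, all below this height.
- turret_axis (a point): Centre of the turret at (30, 112, 76) mm (jig); axis level, along the jig's y. An aluminium star wheel: hub radius 19 mm, five equal arms 72 degrees apart, 10 mm wide, 14 mm thick (jig y = 105 to 119), round ends 54 mm from the axis. In a click one arm points straight down and two point up, 36 degrees either side of vertical; a finger fits into the gap between arms from above.
- turret (a joint): Angle of the turret (rad), free to turn both ways without end; 0 or any whole turn is the longest screw lowest. A spring ball holds it at every multiple of 1.257 rad (72 degrees, one click); pushed well past half-way it snaps to the next. It takes about 10 N at an arm, and may start left between clicks. It grows as the wheel's top moves away from the robot, to the jig's +x.
- long_arm (a point): Round end of the arm with the longest screw, mid-thickness, 54 mm from the axis. Each arm carries a steel stop screw 8 mm thick, parallel to the axis and 45 mm from it, that projects from the arm towards the offcut (to jig -y) by 45, 37, 29, 21 and 13 mm in order round the wheel.
- long_tip (a point): Centre of the free end of the longest stop screw; it goes round with the turret. In the lowest position it lies at (30, 60, 31) mm (jig).
- work_centre (a point): Centre of the small pine offcut (60 mm wide in its x, 100 mm long in its y, 22 mm thick, 60 to 130 g), the loose piece lying flat on the bed of the jig between its open front and the fence. Its y axis is its long side, roughly along the fence, and points to the turret.
- work_end (a point): Middle of the end face of the small offcut that looks towards the turret (50 mm from its centre).
- spare_block: Bystander: larger pine offcut, 68 x 130 x 45 mm, loose on the bench to the right of the jig. Origin under its centre.
- pencil: Bystander: green pencil, 136 mm long, 7 mm thick, loose on the bench behind the jig. Origin at its middle.
- sander: Bystander: cork sanding block, 62 x 110 x 34 mm, loose on the bench to the left of the jig. Origin under its centre.

How it is judged:
By the outcome, as a careful person would: the job done as asked, in the order asked, and still so for the second after the job is handed in, with the robot touching nothing.
It also fails if it takes over 54 s, if anything falls off the work surface, if the arm or the gripper's body presses on something with over 40 N, if the wrist force passes 120 N, or if a joint passes its speed limit or range.

## Robot

A 6-joint arm with a two-finger parallel gripper is mounted at the origin on a cart in front of the work surface, level with it; the furniture and walls round the work are solid. World frame = base frame: x ahead of the robot, y to its left, z up, the work surface at z = 0. Lengths are in m, angles in rad, forces in N, time in s.
With the tool pointing down it reaches from about 0.275 to 0.75 m from the base axis. Payload 10.2 kg.
Tool frame: the origin (TCP) lies between the finger pads; the fingertips stand 11 mm ahead of it and the grasp point (between the pads) lies 8 mm behind it (bot.nose_length is the distance from the TCP to the fingertips, in m); z points along the fingers, y is the line along which they close (so a half turn about z gives the same grasp; the last joint's range is limited). The gripper opens to 85 mm and grips with 20 to 120 N. Pads are 22 mm wide; open, the fingers measure 114 mm over their backs; the gripper's body (76 mm by 85 mm) begins 54 mm behind the grasp point. The pads swing forward as they close: fully open they stand 13 mm farther back than shut.
Start: joints at [-1.447, 0.313, 1.498, -0, 1.331, -0.223], TCP at [0.178, -0.494, 0.242] pointing down, gripper open.
Joint ranges: [-2.94, 2.94], [-0.97, 2.17], [0.19, 2.56], [-1.23, 4.37], [0.02, 3.11], [-2.88, 2.88]. Speed limits (rad/s): [2.39, 2.39, 3.01, 3.14, 3.14, 3.14].

## Interface

Orientations are given as a 3x3 rotation matrix whose columns are the frame's x, y, z axes.
In Python, from rig import bot, get_image, get_calibration gives the robot as it stands.
- The arm moves only by the tool play_rows, never from a script. Its argument "steps" is a list of rows, each an object with "hand": the gripper command: -1 is fully open, 1 is shut, values between are in proportion; "translation": the shift along the world's x, y, z in m, a list of three; "twist": the turn, a rotation vector about the world's x, y, z in rad, a list of three. A call has exactly 5 rows; each row shifts and turns the commanded pose from where the row before left it; what a row does not reach is not made up. A row lasts 1/12 s, in which the tool goes at most 41.7 mm and 7.16 degrees, less where a joint would pass 70% of its speed; a pose out of reach is approached as far as the arm can. A call with a gripper value outside its range is refused whole. The fingers move at their own pace and stop on an object; "force" is the grip in N (left out, the last holds). Time passes only in rows, so rows that do not move let the fingers close, or fill a call up. It gives the time, the measured TCP pose, the force, the opening and the grip force at its end, in the units of the state.
- bot.read_state(): the state, without advancing time (a new reading comes with each control period).
- get_image(name): name is "side" or "top"; returns the picture (420x560x3 uint8, red, green, blue); there is no depth.
- get_calibration(name): a dict with "K" (3x3 intrinsics, pixels), "xyz" and "attitude" of the camera in the world. Camera axes: x right, y up, looking along -z (the intrinsics and any distortion apply to the point x, -y, -z); pixel columns grow to the right and rows downward; lengths in m; the calibration is good to about 2 mm. A picture is of the moment at which its call begins. get_calibration takes no time and is no camera call.
- bot.finish_job(): hands the job in; it is judged then, once.
The state is a dict: "time_s": time; "joint_positions": joint angles; "qvel": joint speeds; "joint_efforts": joint torques, N m; "ee_pos": TCP position; "tcp_rot": TCP orientation; "wrist_force": force on the tool from outside, world axes, zero at the start; "torque": the same for the moment, N m; "gripper_width": finger opening in m; "finger_force": force on a finger pad.
Only numpy, scipy, OpenCV 4.12 (cv2) and the standard library are available. Lean on these libraries where they do the work, as an engineer would, in place of code of your own. Each camera call takes 0.05 s, during which the arm holds its last target. There are 200 camera calls.

## Working session

There is one attempt and no reset: what is moved stays moved. The work goes in short steps, Python scripts to look and compute and a tool call to move; the robot and the scene stay as the last step left them, time stands still between calls to the robot, and variables do not carry over. Pictures are saved under pics/ and viewed, at most 10 in all, crops included, and the job is handed in when it is done.

Besides the shell and the picture viewer there is one more tool, called after "Request:" in YAML: its name, and indented under it one key for each argument. play_rows: Moves the arm, as the interface text tells. Its arguments: {"type":"object","properties":{"steps":{"type":"array","items":{"type":"object","properties":{"hand":{"type":"number"},"translation":{"type":"array","items":{"type":"number"}},"twist":{"type":"array","items":{"type":"number"}}}}},"force":{"type":"number"}},"required":["steps"]}

```bash
mkdir -p pics; python3 - <<'E'
from rig import bot,get_image,get_calibration
import cv2
for n in("side","top"):
    im=get_image(n); cv2.imwrite(f"pics/{n}0.png",im[:,:,::-1])
    c=get_calibration(n); print(n,c)
s=bot.read_state(); print(s['time_s'],s['ee_pos'],s['tcp_rot'],s['gripper_width'],bot.nose_length)
E
```

```text
side {'K': array([[471.05778674,   0.        , 283.1369652 ],
       [  0.        , 471.05778674, 206.31574225],
       [  0.        ,   0.        ,   1.        ]]), 'xyz': array([0.46016818, 0.86469327, 1.08126134]), 'attitude': array([[-0.98550539,  0.12463766, -0.11508507],
       [-0.16963213, -0.73205666,  0.65978632],
       [-0.00201457,  0.6697451 ,  0.74258834]])}
top {'K': array([[497.74909392,   0.        , 281.53620495],
       [  0.        , 497.74909392, 215.54771096],
       [  0.        ,   0.        ,   1.        ]]), 'xyz': array([-0.07464419, -0.00258271,  1.49815112]), 'attitude': array([[-0.0699297 ,  0.88577962, -0.45880749],
       [-0.99751856, -0.06585383,  0.02489976],
       [-0.00815853,  0.45941021,  0.88818674]])}
0.1 [ 0.17839569 -0.49353686  0.24180811] [[ 9.40474333e-01  3.39864702e-01 -1.19376019e-04]
 [ 3.39864609e-01 -9.40473673e-01  1.14817517e-03]
 [ 2.77954207e-04 -1.12040096e-03 -9.99999334e-01]] 0.08545914322492051 0.011
```

View pics/side0.png

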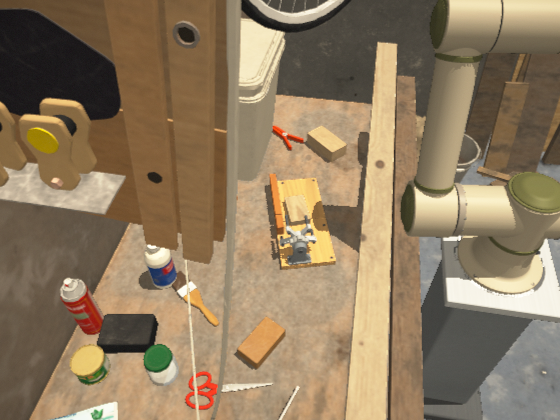

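View pics/top0.png

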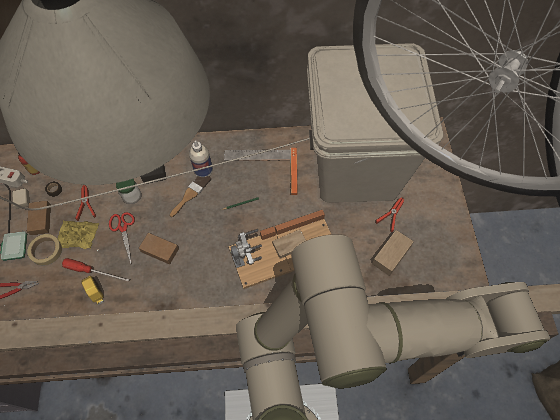

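Side view: jig at about (300,225), turret at (297,243). Top view: jig about (285,250), turret at (243,248), partly hidden by the arm. I'll enlarge both.

```bash
python3 - <<'E'
import cv2,numpy as np
a=cv2.imread('pics/side0.png')[165:280,255:350]; b=cv2.imread('pics/top0.png')[195:295,220:335]
a=cv2.resize(a,None,fx=5,fy=5,interpolation=3);b=cv2.resize(b,None,fx=5,fy=5,interpolation=3)
cv2.imwrite('pics/c1.png',a);cv2.imwrite('pics/c2.png',b)
E
```

```text
(no output)
```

View pics/c1.png

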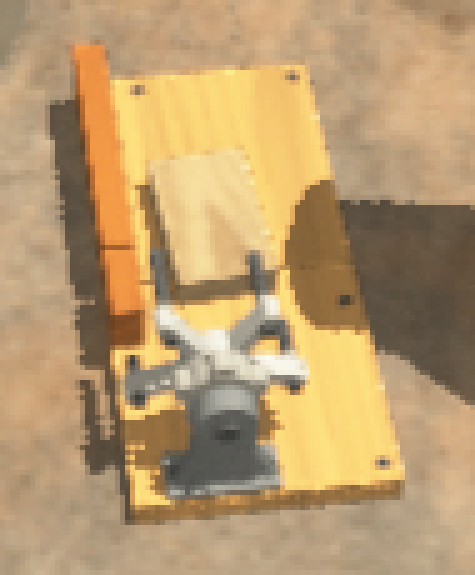

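View pics/c2.png

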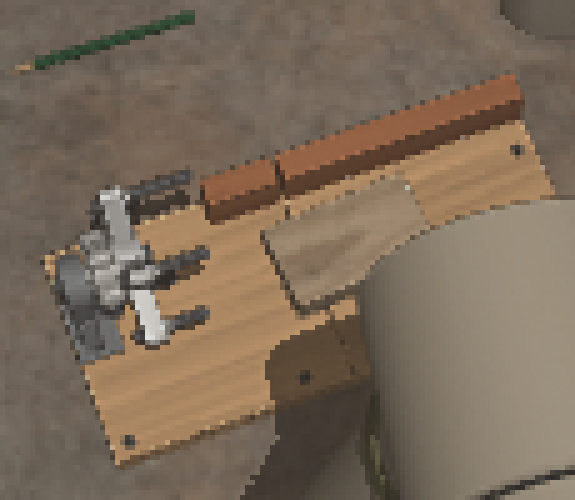

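Side crop: bed corners at crop (128,507), (405,478), (305,66); offcut end corners (180,285),(275,262). Top crop: bed corners (118,462),(45,257); screws at (120–190,180), (145–208,260), (165–208,320).

```bash
cat > h.py <<'E'
import numpy as np
from rig import bot,get_image,get_calibration
def ray(n,p,z):
    c=get_calibration(n);K=c['K'];d=c['attitude']@np.array([(p[0]-K[0,2])/K[0,0],-(p[1]-K[1,2])/K[1,1],-1])
    o=c['xyz'];return o+d*(z-o[2])/d[2]
def proj(n,P):
    c=get_calibration(n);q=c['attitude'].T@(np.asarray(P)-c['xyz']);K=c['K']
    return np.array([K[0,0]*q[0]/-q[2]+K[0,2],K[1,1]*q[1]/q[2]+K[1,2]])
def S(u,v):return 255+u/5,165+v/5
def T(u,v):return 220+u/5,195+v/5
E
python3 - <<'E'
from h import *
np.set_printoptions(precision=4,suppress=True)
J=np.array([[80,160],[-70,160],[-70,-170]])/1e3
W=np.array([ray('side',S(*p),.018)[:2] for p in[(128,507),(405,478),(305,66)]])
J2=np.array([[80,160],[-70,160]])/1e3
W2=np.array([ray('top',T(*p),.018)[:2] for p in[(45,257),(118,462)]])
print(W,W2)
J=np.r_[J,J2];W=np.r_[W,W2]
a=J-J.mean(0);b=W-W.mean(0)
th=np.arctan2((a[:,0]*b[:,1]-a[:,1]*b[:,0]).sum(),(a*b).sum())
R=np.array([[np.cos(th),-np.sin(th)],[np.sin(th),np.cos(th)]]);t=W.mean(0)-R@J.mean(0)
print(th,t,W-(J@R.T+t))
np.savez('jig.npz',R=R,t=t,th=th)
# fence top corner check
def w(j):j=np.array(j)/1e3;return np.r_[R@j[:2]+t,j[2]]
for n,U,o in(('side',S,(255,165)),('top',T,(220,195))):
    f=lambda j:(proj(n,w(j))-o)*5
    print(n,'fence',f((60,50,52)),f((60,-170,52)))
    for k in range(5):
        al=np.radians(36+72*k);x,z=30+45*np.sin(al),76+45*np.cos(al)
        print(36+72*k,'base',f((x,105,z)),*[f((x,105-L,z)) for L in(45,37,29,21,13)])
for n,U,pts in(('side',S,[(180,283),(275,265),(245,150),(150,163)]),('top',T,[(300,308),(262,236),(403,176)])):
    for p in pts:
        q=ray(n,U(*p),.040)[:2]; print(n,'work',q,(R.T@(q-t))*1e3)
E
```

```text
[[ 0.5944  0.1385]
 [ 0.4474  0.0939]
 [ 0.5415 -0.2176]] [[0.5901 0.1339]
 [0.4472 0.0915]]
0.2895550871476938 [ 0.5605 -0.0392] [[ 0.0028  0.0015]
 [-0.0004 -0.0003]
 [-0.0004  0.0045]
 [-0.0014 -0.0031]
 [-0.0006 -0.0027]]
side fence [145.7482 307.8711] [103.6663  39.8777]
36 base [164.7545 313.9992] [154.378  250.5985] [156.1872 261.6526] [158.0115 272.7992] [159.8511 284.0394] [161.7063 295.3745]
108 base [134.6124 375.2278] [125.2036 312.172 ] [126.845  323.1719] [128.4997 334.2613] [130.1678 345.4413] [131.8497 356.7129]
180 base [210.921  402.2586] [199.9995 339.8401] [201.9055 350.733 ] [203.8266 361.7127] [205.7631 372.7802] [207.7152 383.9368]
252 base [289.1112 360.4232] [276.2618 298.0195] [278.5036 308.9068] [280.7635 319.8821] [283.0417 330.9466] [285.3386 342.1013]
324 base [263.0754 304.7695] [250.4458 241.7868] [252.648  252.7688] [254.8685 263.8423] [257.1076 275.0085] [259.3655 286.2686]
top fence [207.7799 204.7021] [524.465   96.3544]
36 base [121.1818 196.8796] [190.1745 173.4448] [177.9549 177.5954] [165.7155 181.7528] [153.4564 185.9169] [141.1775 190.0877]
108 base [118.8826 208.8057] [185.6396 186.0814] [173.8145 190.1067] [161.9709 194.1383] [150.1089 198.1762] [138.2283 202.2204]
180 base [143.8959 286.0611] [210.1638 263.1295] [198.4251 267.1916] [186.6681 271.26  ] [174.893  275.3347] [163.0995 279.4158]
252 base [162.8399 325.7251] [230.9913 301.9343] [218.9202 306.1481] [206.8299 310.3687] [194.7202 314.5961] [182.5911 318.8302]
324 base [149.0613 270.7608] [218.9677 246.6322] [206.5869 250.9055] [194.1858 255.1858] [181.7645 259.4731] [169.3227 263.7674]
side work [ 0.589  -0.0056] [36.9029 24.0231]
side work [ 0.5367 -0.0284] [-19.7848  17.0922]
side work [ 0.5668 -0.1168] [-16.1117 -76.1957]
side work [ 0.622  -0.0964] [ 42.5839 -72.4195]
top work [ 0.5331 -0.0284] [-23.2009  18.1694]
top work [ 0.5847 -0.0075] [32.2053 23.4822]
top work [ 0.6206 -0.1015] [ 39.7519 -76.8301]
```

Jig yaw is 0.29 rad with its origin at (0.5605, -0.0392). The longest screw sits at the upper arm on the fence side, so it needs two clicks with the top moving to +x. I'll shut the gripper and go above the gap.

Request:
play_rows:
  steps:
    - {"hand": 1,"translation": [0.019,0.028,0],"twist": [0,0,-0.057]}
    - {"hand": 1,"translation": [0.019,0.028,0],"twist": [0,0,0]}
    - {"hand": 1,"translation": [0.019,0.028,0],"twist": [0,0,0]}
    - {"hand": 1,"translation": [0.019,0.028,0],"twist": [0,0,0]}
    - {"hand": 1,"translation": [0.019,0.028,0],"twist": [0,0,0]}

```text
time_s: 0.52
ee_pos: [0.2739, -0.3522, 0.242]
tcp_rot: [[0.958, 0.285, -0.0], [0.285, -0.958, 0.001], [-0.0, -0.001, -1.0]]
wrist_force: [2.1, -0.6, 0.5]
gripper_width: 0.0255
finger_force: 0.0
```

Request:
play_rows:
  steps:
    - {"hand": 1,"translation": [0.019,0.028,0],"twist": [0,0,0]}
    - {"hand": 1,"translation": [0.019,0.028,0],"twist": [0,0,0]}
    - {"hand": 1,"translation": [0.019,0.028,0],"twist": [0,0,0]}
    - {"hand": 1,"translation": [0.019,0.028,0],"twist": [0,0,0]}
    - {"hand": 1,"translation": [0.019,0.028,0],"twist": [0,0,0]}

```text
time_s: 0.93
ee_pos: [0.3689, -0.2121, 0.2422]
tcp_rot: [[0.958, 0.286, -0.0], [0.286, -0.958, 0.0], [-0.0, -0.0, -1.0]]
wrist_force: [1.3, -0.3, -0.4]
gripper_width: 0.0001
finger_force: 0.0
```

Request:
play_rows:
  steps:
    - {"hand": 1,"translation": [0.019,0.028,0],"twist": [0,0,0]}
    - {"hand": 1,"translation": [0.019,0.028,0],"twist": [0,0,0]}
    - {"hand": 1,"translation": [0.019,0.028,0],"twist": [0,0,0]}
    - {"hand": 1,"translation": [0.019,0.028,0],"twist": [0,0,0]}
    - {"hand": 1,"translation": [0.019,0.028,0],"twist": [0,0,0]}

```text
time_s: 1.35
ee_pos: [0.464, -0.072, 0.2421]
tcp_rot: [[0.958, 0.286, -0.0], [0.286, -0.958, 0.0], [-0.0, -0.0, -1.0]]
wrist_force: [0.4, -0.5, 0.4]
gripper_width: -0.0
finger_force: 0.0
```

Request:
play_rows:
  steps:
    - {"hand": 1,"translation": [0.019,0.028,0],"twist": [0,0,0]}
    - {"hand": 1,"translation": [0.019,0.028,0],"twist": [0,0,0]}
    - {"hand": 1,"translation": [0.019,0.028,0],"twist": [0,0,0]}
    - {"hand": 1,"translation": [0.019,0.028,0],"twist": [0,0,0]}
    - {"hand": 1,"translation": [0,0,0],"twist": [0,0,0]}

```text
time_s: 1.77
ee_pos: [0.541, 0.0423, 0.2415]
tcp_rot: [[0.957, 0.29, -0.0], [0.29, -0.957, 0.001], [0.0, -0.001, -1.0]]
wrist_force: [0.2, -0.1, -0.7]
gripper_width: -0.0
finger_force: 0.0
```

Request:
play_rows:
  steps:
    - {"hand": 1,"translation": [0.0194,0.024,0],"twist": [0,0,0]}
    - {"hand": 1,"translation": [0,0,-0.03],"twist": [0,0,0]}
    - {"hand": 1,"translation": [0,0,-0.03],"twist": [0,0,0]}
    - {"hand": 1,"translation": [0,0,-0.03],"twist": [0,0,0]}
    - {"hand": 1,"translation": [0,0,0],"twist": [0,0,0]}

```text
time_s: 2.18
ee_pos: [0.5559, 0.0622, 0.1468]
tcp_rot: [[0.958, 0.286, -0.01], [0.286, -0.958, 0.001], [-0.01, -0.004, -1.0]]
wrist_force: [-1.4, -0.4, -0.6]
gripper_width: 0.0001
finger_force: 0.0
```

```bash
python3 - <<'E'
from h import *
import cv2
a=get_image('side')[165:280,245:360];b=get_image('top')[185:300,210:325]
f=lambda a:cv2.resize(a[:,:,::-1],None,fx=3.4,fy=3.4,interpolation=3)
cv2.imwrite('pics/d.png',np.hstack([f(a),f(b)]))
E
```

```text
(no output)
```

View pics/d.png

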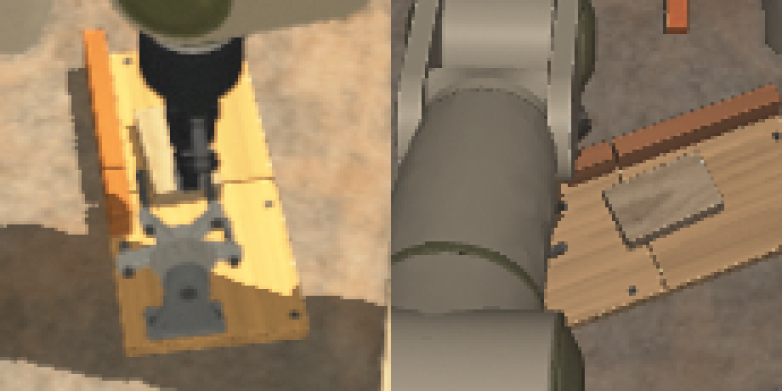

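```bash
python3 - <<'E'
from h import *
np.set_printoptions(precision=4,suppress=True)
s=bot.read_state();p=s['ee_pos'];z=np.load('jig.npz');R,t=z['R'],z['t']
tip=p+s['tcp_rot'][:,2]*.011
print(p,s['wrist_force'],R.T@(tip[:2]-t)*1e3,tip[2],(proj('side',tip)-[245,165])*3.4)
for a in(-36,36):
  a=np.radians(a);j=np.array([.03+.054*np.sin(a),.112]);print((proj('side',np.r_[R@j+t,.076+.054*np.cos(a)])-[245,165])*3.4)
E
```

```text
[0.5587 0.062  0.1526] [ 0.236  -0.0481  1.0378] [27.1084 97.4634] 0.14157177266102813 [182.6562 178.5297]
[221.3269 207.5156]
[140.4543 215.1116]
```

Side view: the fingertips (about (195,195)) hover over the gap between the upper arms (148,210) and (215,210). The wheel is in a click. Descending into the gap.

Request:
play_rows:
  steps:
    - {"hand": 1,"translation": [0.002,0.004,0],"twist": [0,0,0]}
    - {"hand": 1,"translation": [0,0,-0.012],"twist": [0,0,0]}
    - {"hand": 1,"translation": [0,0,-0.012],"twist": [0,0,0]}
    - {"hand": 1,"translation": [0,0,-0.011],"twist": [0,0,0]}
    - {"hand": 1,"translation": [0,0,0],"twist": [0,0,0]}

```text
time_s: 2.7
ee_pos: [0.5606, 0.0663, 0.1167]
tcp_rot: [[0.958, 0.286, -0.001], [0.286, -0.958, 0.0], [-0.001, -0.0, -1.0]]
wrist_force: [0.1, 0.4, -1.8]
gripper_width: -0.0
finger_force: 0.0
```

Request:
play_rows:
  steps:
    - {"hand": 1,"translation": [0.0077,0.0023,-0.002],"twist": [0,0,0]}
    - {"hand": 1,"translation": [0.0077,0.0023,-0.003],"twist": [0,0,0]}
    - {"hand": 1,"translation": [0.0057,0.0017,-0.005],"twist": [0,0,0]}
    - {"hand": 1,"translation": [0.0057,0.0017,-0.005],"twist": [0,0,0]}
    - {"hand": 1,"translation": [0.0057,0.0017,-0.003],"twist": [0,0,0]}

```text
time_s: 3.12
ee_pos: [0.5942, 0.076, 0.1001]
tcp_rot: [[0.958, 0.286, 0.001], [0.286, -0.958, -0.0], [0.0, 0.001, -1.0]]
wrist_force: [-1.7, -1.0, 1.8]
gripper_width: 0.0001
finger_force: 1.3
```

Request:
play_rows:
  steps:
    - {"hand": 1,"translation": [0.0057,0.0017,0],"twist": [0,0,0]}
    - {"hand": 1,"translation": [0.0057,0.0017,0],"twist": [0,0,0]}
    - {"hand": 1,"translation": [0.0057,0.0017,0],"twist": [0,0,0]}
    - {"hand": 1,"translation": [0,0,0],"twist": [0,0,0]}
    - {"hand": 1,"translation": [0,0,0],"twist": [0,0,0]}

```text
time_s: 3.53
ee_pos: [0.6107, 0.0812, 0.0994]
tcp_rot: [[0.958, 0.286, 0.0], [0.286, -0.958, 0.0], [0.0, 0.0, -1.0]]
wrist_force: [0.0, 0.3, 0.8]
gripper_width: 0.0002
finger_force: 0.0
```

Now up and back over the axis; check the wheel before the second click.

Request:
play_rows:
  steps:
    - {"hand": 1,"translation": [0,0,0.025],"twist": [0,0,0]}
    - {"hand": 1,"translation": [0,0,0.028],"twist": [0,0,0]}
    - {"hand": 1,"translation": [-0.0125,-0.0037,0],"twist": [0,0,0]}
    - {"hand": 1,"translation": [-0.025,-0.0075,0],"twist": [0,0,0]}
    - {"hand": 1,"translation": [-0.0125,-0.0037,0],"twist": [0,0,0]}

```text
time_s: 3.95
ee_pos: [0.5586, 0.0658, 0.1526]
tcp_rot: [[0.958, 0.286, -0.0], [0.286, -0.958, -0.0], [-0.0, -0.0, -1.0]]
wrist_force: [-0.1, 0.2, 0.3]
gripper_width: -0.0
finger_force: 0.0
```

```bash
python3 - <<'E'
from h import *
import cv2
a=get_image('side')[205:265,255:345]
cv2.imwrite('pics/e.png',cv2.resize(a[:,:,::-1],None,fx=8,fy=8,interpolation=3))
print(bot.read_state()['ee_pos'])
E
```

```text
[0.55752922 0.06557197 0.15257832]
```

View pics/e.png

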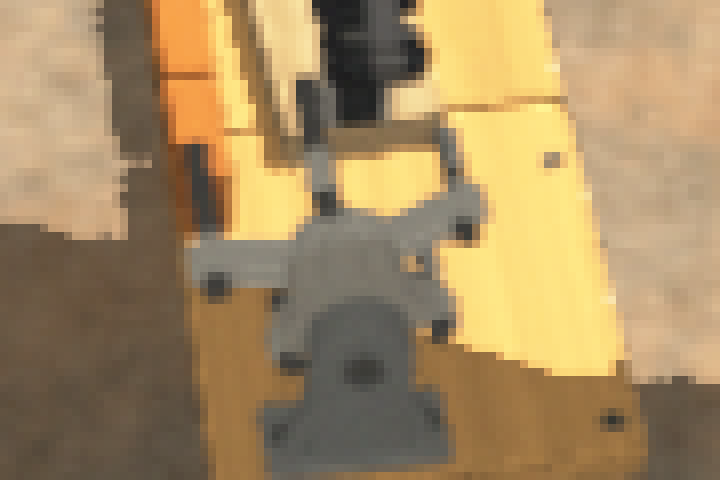

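The wheel stands between clicks: an arm is upright at (320,185) and the longest-screw arm is at left (215,265). I'll work out its angle.

```bash
python3 - <<'E'
from h import *
z=np.load('jig.npz');R,t=z['R'],z['t']
for al in(60,66,72,78,84,90):
  o=[]
  for k in range(-1,4):
    a=np.radians(al+72*k);q=R@np.array([.03+.045*np.sin(a),.119])+t
    o.append(((proj('side',np.r_[q,.076+.045*np.cos(a)])-[255,205])*8).round())
  print(al,*o)
E
```

```text
60 [377. 190.] [231. 245.] [247. 339.] [396. 344.] [477. 254.]
66 [363. 190.] [225. 253.] [257. 344.] [408. 339.] [476. 246.]
72 [349. 191.] [220. 262.] [268. 348.] [419. 333.] [473. 238.]
78 [335. 193.] [216. 271.] [279. 351.] [430. 327.] [469. 230.]
84 [321. 196.] [214. 279.] [291. 354.] [440. 320.] [463. 223.]
90 [307. 199.] [214. 288.] [303. 356.] [449. 313.] [456. 216.]
```

The longest arm is at about 83°, so it's past half-way but not snapped. I'll press that arm down from above to complete the click.

Request:
play_rows:
  steps:
    - {"hand": 1,"translation": [0.024,0.0072,0],"twist": [0,0,0]}
    - {"hand": 1,"translation": [0.024,0.0072,0],"twist": [0,0,0]}
    - {"hand": 1,"translation": [0,0,0],"twist": [0,0,0]}
    - {"hand": 1,"translation": [0,0,-0.025],"twist": [0,0,0]}
    - {"hand": 1,"translation": [0,0,-0.022],"twist": [0,0,0]}

```text
time_s: 4.42
ee_pos: [0.609, 0.0807, 0.1051]
tcp_rot: [[0.958, 0.286, 0.002], [0.286, -0.958, -0.0], [0.002, 0.001, -1.0]]
wrist_force: [-0.7, 0.2, -0.3]
gripper_width: 0.0002
finger_force: 0.0
```

Request:
play_rows:
  steps:
    - {"hand": 1,"translation": [0,0,-0.008],"twist": [0,0,0]}
    - {"hand": 1,"translation": [0,0,-0.008],"twist": [0,0,0]}
    - {"hand": 1,"translation": [0,0,-0.006],"twist": [0,0,0]}
    - {"hand": 1,"translation": [0,0,-0.002],"twist": [0,0,0]}
    - {"hand": 1,"translation": [0,0,0],"twist": [0,0,0]}

```text
time_s: 4.83
ee_pos: [0.6086, 0.0805, 0.0816]
tcp_rot: [[0.958, 0.286, 0.0], [0.286, -0.958, -0.0], [0.0, 0.0, -1.0]]
wrist_force: [-0.7, 0.8, 0.2]
gripper_width: 0.0001
finger_force: 0.0
```

Request:
play_rows:
  steps:
    - {"hand": 1,"translation": [0,0,0.03],"twist": [0,0,0]}
    - {"hand": 1,"translation": [0,0,0.035],"twist": [0,0,0]}
    - {"hand": 1,"translation": [-0.016,-0.0048,0.006],"twist": [0,0,0]}
    - {"hand": 1,"translation": [-0.016,-0.0048,0],"twist": [0,0,0]}
    - {"hand": 1,"translation": [-0.016,-0.0048,0],"twist": [0,0,0]}

```text
time_s: 5.25
ee_pos: [0.5604, 0.066, 0.154]
tcp_rot: [[0.958, 0.286, 0.003], [0.286, -0.958, -0.0], [0.003, 0.001, -1.0]]
wrist_force: [0.4, -0.7, 0.5]
gripper_width: 0.0001
finger_force: 0.0
```

```bash
python3 - <<'E'
from h import *
import cv2
a=get_image('side')[205:265,255:345]
cv2.imwrite('pics/f.png',cv2.resize(a[:,:,::-1],None,fx=8,fy=8,interpolation=3))
print(bot.read_state()['ee_pos'])
E
```

```text
[0.55802128 0.06555918 0.15355041]
```

View pics/f.png

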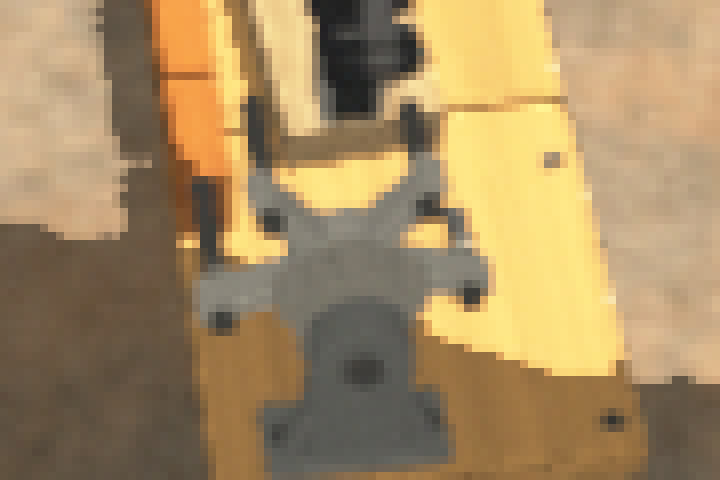

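The wheel is back in a click: arms at (265,190) and (430,185), the longest at left (220,290), 108°. Second click now, pressing deeper at the end.

Request:
play_rows:
  steps:
    - {"hand": 1,"translation": [0.002,0.0006,0],"twist": [0,0,0]}
    - {"hand": 1,"translation": [0,0,-0.012],"twist": [0,0,0]}
    - {"hand": 1,"translation": [0,0,-0.012],"twist": [0,0,0]}
    - {"hand": 1,"translation": [0,0,-0.012],"twist": [0,0,0]}
    - {"hand": 1,"translation": [0,0,0],"twist": [0,0,0]}

```text
time_s: 5.72
ee_pos: [0.5624, 0.067, 0.1146]
tcp_rot: [[0.958, 0.286, -0.003], [0.286, -0.958, 0.0], [-0.002, -0.001, -1.0]]
wrist_force: [0.2, 0.2, -0.8]
gripper_width: 0.0001
finger_force: 0.0
```

Request:
play_rows:
  steps:
    - {"hand": 1,"translation": [0.0077,0.0023,-0.002],"twist": [0,0,0]}
    - {"hand": 1,"translation": [0.0077,0.0023,-0.003],"twist": [0,0,0]}
    - {"hand": 1,"translation": [0.0057,0.0017,-0.005],"twist": [0,0,0]}
    - {"hand": 1,"translation": [0.0057,0.0017,-0.005],"twist": [0,0,0]}
    - {"hand": 1,"translation": [0.0057,0.0017,-0.003],"twist": [0,0,0]}

```text
time_s: 6.13
ee_pos: [0.5961, 0.0766, 0.099]
tcp_rot: [[0.958, 0.286, 0.001], [0.286, -0.958, -0.0], [0.001, 0.001, -1.0]]
wrist_force: [-1.9, -1.1, 1.7]
gripper_width: 0.0003
finger_force: 1.0
```

Request:
play_rows:
  steps:
    - {"hand": 1,"translation": [0.0057,0.0017,0],"twist": [0,0,0]}
    - {"hand": 1,"translation": [0.0057,0.0017,-0.003],"twist": [0,0,0]}
    - {"hand": 1,"translation": [0.0045,0.0013,-0.005],"twist": [0,0,0]}
    - {"hand": 1,"translation": [0,0,-0.006],"twist": [0,0,0]}
    - {"hand": 1,"translation": [0,0,-0.004],"twist": [0,0,0]}

```text
time_s: 6.55
ee_pos: [0.6107, 0.0813, 0.0793]
tcp_rot: [[0.958, 0.286, -0.001], [0.286, -0.958, 0.0], [-0.001, -0.0, -1.0]]
wrist_force: [-0.4, -0.0, -0.4]
gripper_width: -0.0001
finger_force: 0.0
```

Request:
play_rows:
  steps:
    - {"hand": 1,"translation": [0,0,0.03],"twist": [0,0,0]}
    - {"hand": 1,"translation": [0,0,0.035],"twist": [0,0,0]}
    - {"hand": 1,"translation": [0,0,0.015],"twist": [0,0,0]}
    - {"hand": 1,"translation": [-0.016,-0.027,0],"twist": [0,0,0]}
    - {"hand": 1,"translation": [-0.016,-0.027,0],"twist": [0,0,0]}

```text
time_s: 6.97
ee_pos: [0.5787, 0.0273, 0.1609]
tcp_rot: [[0.958, 0.288, 0.002], [0.288, -0.958, -0.0], [0.002, 0.001, -1.0]]
wrist_force: [-0.1, -0.8, -0.8]
gripper_width: -0.0001
finger_force: 0.0
```

Request:
play_rows:
  steps:
    - {"hand": 1,"translation": [-0.016,-0.027,0],"twist": [0,0,0]}
    - {"hand": 1,"translation": [-0.016,-0.027,0],"twist": [0,0,0]}
    - {"hand": 1,"translation": [-0.016,-0.027,0],"twist": [0,0,0]}
    - {"hand": 1,"translation": [-0.016,-0.027,0],"twist": [0,0,0]}
    - {"hand": 1,"translation": [0,0,0],"twist": [0,0,0]}

```text
time_s: 7.38
ee_pos: [0.5127, -0.0843, 0.1601]
tcp_rot: [[0.959, 0.282, -0.001], [0.282, -0.959, -0.001], [-0.001, 0.0, -1.0]]
wrist_force: [0.4, -0.4, -0.2]
gripper_width: -0.0003
finger_force: 0.0
```

```bash
python3 - <<'E'
from h import *
import cv2
a=get_image('side')[165:280,245:360];b=get_image('top')[185:300,210:325]
f=lambda a:cv2.resize(a[:,:,::-1],None,fx=3.4,fy=3.4,interpolation=3)
cv2.imwrite('pics/g.png',np.hstack([f(a),f(b)]))
z=np.load('jig.npz');R,t=z['R'],z['t'];p=bot.read_state()['ee_pos'];print(p,R.T@(p[:2]-t))
for k in range(-1,4):
    q=R@np.array([.03+.045*np.sin(np.pi+1.2566*k),.119])+t
    print(((proj('side',np.r_[q,.076+.045*np.cos(np.pi+1.2566*k)])-[245,165])*3.4).round())
E
```

```text
[ 0.51447245 -0.08149014  0.16025083] [-0.05621125 -0.0274027 ]
[128. 269.]
[180. 287.]
[233. 259.]
[216. 221.]
[148. 227.]
```

View pics/g.png

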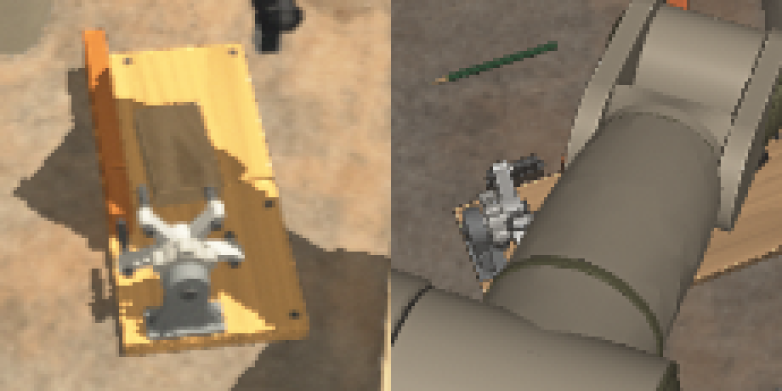

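Side view: the wheel sits in a click with heads at (148,227), (216,221), (235,262), (128,270), as predicted. The offcut (in shadow, corners (150,200),(215,192),(195,102)) hasn't moved. Descending in front of it.

Request:
play_rows:
  steps:
    - {"hand": 1,"translation": [0,0,-0.031],"twist": [0,0,0]}
    - {"hand": 1,"translation": [0,0,-0.031],"twist": [0,0,0]}
    - {"hand": 1,"translation": [0,0,-0.031],"twist": [0,0,0]}
    - {"hand": 1,"translation": [0,0,-0.025],"twist": [0,0,0]}
    - {"hand": 1,"translation": [0,0,-0.005],"twist": [0,0,0]}

```text
time_s: 7.9
ee_pos: [0.5131, -0.0791, 0.0335]
tcp_rot: [[0.958, 0.287, -0.006], [0.287, -0.958, 0.003], [-0.005, -0.004, -1.0]]
wrist_force: [-0.6, -0.9, -0.3]
gripper_width: 0.0
finger_force: 0.0
```

Request:
play_rows:
  steps:
    - {"hand": 1,"translation": [0.0096,0.0029,-0.001],"twist": [0,0,0]}
    - {"hand": 1,"translation": [0.0077,0.0023,0],"twist": [0,0,0]}
    - {"hand": 1,"translation": [0.0048,0.0014,0],"twist": [0,0,0]}
    - {"hand": 1,"translation": [0.0029,0.0009,0],"twist": [0,0,0]}
    - {"hand": 1,"translation": [0.0029,0.0009,0],"twist": [0,0,0]}

```text
time_s: 8.32
ee_pos: [0.5432, -0.0722, 0.037]
tcp_rot: [[0.958, 0.286, 0.0], [0.286, -0.958, -0.0], [0.0, 0.0, -1.0]]
wrist_force: [-2.3, -0.2, 1.5]
gripper_width: -0.0002
finger_force: 1.0
```

Request:
play_rows:
  steps:
    - {"hand": 1,"translation": [0.0024,0.0007,0],"twist": [0,0,0]}
    - {"hand": 1,"translation": [0.0024,0.0007,0],"twist": [0,0,0]}
    - {"hand": 1,"translation": [0.0024,0.0007,0],"twist": [0,0,0]}
    - {"hand": 1,"translation": [0.0019,0.0006,0],"twist": [0,0,0]}
    - {"hand": 1,"translation": [0.0019,0.0006,0],"twist": [0,0,0]}

```text
time_s: 8.73
ee_pos: [0.5538, -0.0691, 0.0364]
tcp_rot: [[0.958, 0.286, -0.0], [0.286, -0.958, -0.0], [-0.0, -0.0, -1.0]]
wrist_force: [-2.6, -0.3, 2.3]
gripper_width: 0.0001
finger_force: 1.0
```

Request:
play_rows:
  steps:
    - {"hand": 1,"translation": [0.001,0.0003,0],"twist": [0,0,0]}
    - {"hand": 1,"translation": [0.001,0.0003,0],"twist": [0,0,0]}
    - {"hand": 1,"translation": [0.001,0.0003,0],"twist": [0,0,0]}
    - {"hand": 1,"translation": [0,0,0],"twist": [0,0,0]}
    - {"hand": 1,"translation": [0,0,0],"twist": [0,0,0]}

```text
time_s: 9.15
ee_pos: [0.5569, -0.0682, 0.0362]
tcp_rot: [[0.958, 0.286, 0.001], [0.286, -0.958, 0.0], [0.0, 0.0, -1.0]]
wrist_force: [-1.5, 0.7, 0.0]
gripper_width: 0.0
finger_force: 0.0
```

Request:
play_rows:
  steps:
    - {"hand": 1,"translation": [0.001,0.0003,0],"twist": [0,0,0]}
    - {"hand": 1,"translation": [0.001,0.0003,0],"twist": [0,0,0]}
    - {"hand": 1,"translation": [0.001,0.0003,0],"twist": [0,0,0]}
    - {"hand": 1,"translation": [0,0,0],"twist": [0,0,0]}
    - {"hand": 1,"translation": [0,0,0],"twist": [0,0,0]}

```text
time_s: 9.57
ee_pos: [0.5595, -0.0676, 0.0362]
tcp_rot: [[0.958, 0.286, -0.001], [0.286, -0.958, -0.0], [-0.001, 0.0, -1.0]]
wrist_force: [-4.2, -1.9, 2.0]
gripper_width: 0.0001
finger_force: 2.1
```

Request:
play_rows:
  steps:
    - {"hand": 1,"translation": [0.001,0.0003,0],"twist": [0,0,0]}
    - {"hand": 1,"translation": [0.001,0.0003,0],"twist": [0,0,0]}
    - {"hand": 1,"translation": [0,0,0],"twist": [0,0,0]}
    - {"hand": 1,"translation": [0,0,0],"twist": [0,0,0]}
    - {"hand": 1,"translation": [0,0,0],"twist": [0,0,0]}

```text
time_s: 9.98
ee_pos: [0.5597, -0.0675, 0.0362]
tcp_rot: [[0.958, 0.286, -0.006], [0.286, -0.958, -0.001], [-0.006, -0.001, -1.0]]
wrist_force: [-14.8, -7.8, 8.4]
gripper_width: -0.0001
finger_force: 8.4
```

Firmly against the fence at 15 N. Now round to the far end.

Request:
play_rows:
  steps:
    - {"hand": 1,"translation": [-0.012,-0.0036,0],"twist": [0,0,0]}
    - {"hand": 1,"translation": [-0.014,-0.004,0],"twist": [0,0,0]}
    - {"hand": 1,"translation": [0.0086,-0.0287,0],"twist": [0,0,0]}
    - {"hand": 1,"translation": [0.0086,-0.0287,0],"twist": [0,0,0]}
    - {"hand": 1,"translation": [0.0086,-0.0287,0],"twist": [0,0,0]}

```text
time_s: 10.4
ee_pos: [0.5622, -0.1614, 0.0366]
tcp_rot: [[0.958, 0.286, 0.001], [0.286, -0.958, -0.0], [0.001, 0.0, -1.0]]
wrist_force: [-0.2, -0.1, -0.2]
gripper_width: -0.0
finger_force: 0.0
```

Request:
play_rows:
  steps:
    - {"hand": 1,"translation": [0,0,0],"twist": [0,0,0]}
    - {"hand": 1,"translation": [0.021,0.0063,0],"twist": [0,0,0]}
    - {"hand": 1,"translation": [0.021,0.0063,0],"twist": [0,0,0]}
    - {"hand": 1,"translation": [0.021,0.0063,0],"twist": [0,0,0]}
    - {"hand": 1,"translation": [0,0,0],"twist": [0,0,0]}

```text
time_s: 10.82
ee_pos: [0.6273, -0.14, 0.0364]
tcp_rot: [[0.958, 0.287, 0.003], [0.287, -0.958, -0.0], [0.003, 0.001, -1.0]]
wrist_force: [0.5, 0.3, 0.5]
gripper_width: -0.0002
finger_force: 0.0
```

```bash
python3 - <<'E'
from h import *
import cv2
z=np.load('jig.npz');R,t=z['R'],z['t'];p=bot.read_state()['ee_pos'];print(p,R.T@(p[:2]-t))
a=get_image('side')[165:280,245:360]
cv2.imwrite('pics/i.png',cv2.resize(a[:,:,::-1],None,fx=5,fy=5,interpolation=3))
E
```

```text
[ 0.62730379 -0.14002999  0.03636083] [ 0.0352084  -0.11572187]
```

View pics/i.png

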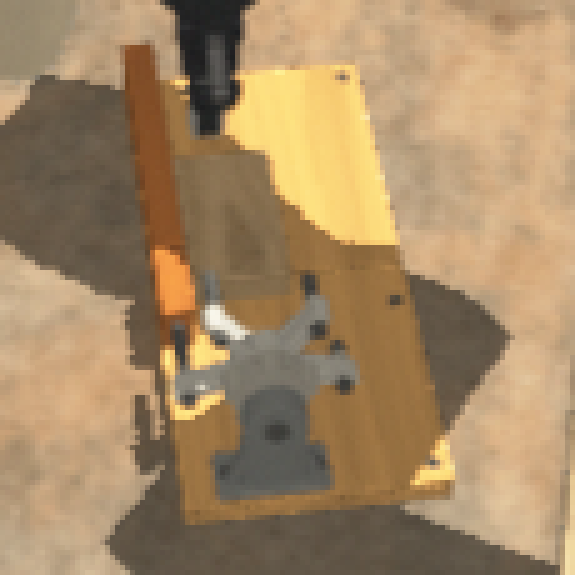

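The offcut lies along the fence (left edge (178,155)–(192,280)) and the fingertip is behind its far end at (210,125). Pushing towards the turret.

Request:
play_rows:
  steps:
    - {"hand": 1,"translation": [-0.0029,0.0096,0],"twist": [0,0,0]}
    - {"hand": 1,"translation": [-0.0017,0.0057,0],"twist": [0,0,0]}
    - {"hand": 1,"translation": [-0.0014,0.0048,0],"twist": [0,0,0]}
    - {"hand": 1,"translation": [-0.0014,0.0048,0],"twist": [0,0,0]}
    - {"hand": 1,"translation": [-0.0014,0.0048,0],"twist": [0,0,0]}

```text
time_s: 11.28
ee_pos: [0.6152, -0.1116, 0.0365]
tcp_rot: [[0.958, 0.286, -0.0], [0.286, -0.958, -0.0], [-0.0, 0.0, -1.0]]
wrist_force: [-1.3, -3.0, 0.8]
gripper_width: -0.0001
finger_force: 1.1
```

Request:
play_rows:
  steps:
    - {"hand": 1,"translation": [-0.0014,0.0048,0],"twist": [0,0,0]}
    - {"hand": 1,"translation": [-0.0014,0.0048,0],"twist": [0,0,0]}
    - {"hand": 1,"translation": [-0.0011,0.0038,0],"twist": [0,0,0]}
    - {"hand": 1,"translation": [-0.0011,0.0038,0],"twist": [0,0,0]}
    - {"hand": 1,"translation": [-0.0009,0.0029,0],"twist": [0,0,0]}

```text
time_s: 11.7
ee_pos: [0.6097, -0.0916, 0.0364]
tcp_rot: [[0.958, 0.286, 0.0], [0.286, -0.958, -0.0], [-0.0, 0.0, -1.0]]
wrist_force: [-1.5, -4.1, 1.1]
gripper_width: 0.0002
finger_force: 1.8
```

```bash
python3 - <<'E'
from h import *
z=np.load('jig.npz');R,t=z['R'],z['t'];s=bot.read_state();p=s['ee_pos'];print(p,R.T@(p[:2]-t),s['wrist_force'])
E
```

```text
[ 0.60971851 -0.09155504  0.03639671] [ 0.03219602 -0.06424382] [-1.48624226 -4.05770756  1.09987454]
```

Request:
play_rows:
  steps:
    - {"hand": 1,"translation": [-0.0004,0.0014,0],"twist": [0,0,0]}
    - {"hand": 1,"translation": [-0.0004,0.0014,0],"twist": [0,0,0]}
    - {"hand": 1,"translation": [-0.0004,0.0014,0],"twist": [0,0,0]}
    - {"hand": 1,"translation": [-0.0003,0.001,0],"twist": [0,0,0]}
    - {"hand": 1,"translation": [-0.0003,0.001,0],"twist": [0,0,0]}

```text
time_s: 12.12
ee_pos: [0.608, -0.0858, 0.0364]
tcp_rot: [[0.958, 0.286, 0.0], [0.286, -0.958, -0.0], [-0.0, 0.0, -1.0]]
wrist_force: [-3.0, -4.3, 1.7]
gripper_width: 0.0001
finger_force: 2.0
```

Request:
play_rows:
  steps:
    - {"hand": 1,"translation": [-0.0003,0.001,0],"twist": [0,0,0]}
    - {"hand": 1,"translation": [-0.0003,0.001,0],"twist": [0,0,0]}
    - {"hand": 1,"translation": [-0.0003,0.001,0],"twist": [0,0,0]}
    - {"hand": 1,"translation": [0,0,0],"twist": [0,0,0]}
    - {"hand": 1,"translation": [0,0,0],"twist": [0,0,0]}

```text
time_s: 12.53
ee_pos: [0.6072, -0.0826, 0.0363]
tcp_rot: [[0.958, 0.286, 0.0], [0.286, -0.958, 0.0], [0.0, -0.0, -1.0]]
wrist_force: [-1.6, -2.9, 0.6]
gripper_width: -0.0001
finger_force: 1.5
```

Request:
play_rows:
  steps:
    - {"hand": 1,"translation": [-0.0003,0.001,0],"twist": [0,0,0]}
    - {"hand": 1,"translation": [-0.0003,0.001,0],"twist": [0,0,0]}
    - {"hand": 1,"translation": [0,0,0],"twist": [0,0,0]}
    - {"hand": 1,"translation": [0,0,0],"twist": [0,0,0]}
    - {"hand": 1,"translation": [0,0,0],"twist": [0,0,0]}

```text
time_s: 12.95
ee_pos: [0.6068, -0.0814, 0.0364]
tcp_rot: [[0.958, 0.286, 0.001], [0.286, -0.958, -0.001], [0.001, 0.002, -1.0]]
wrist_force: [-1.0, -7.8, 0.1]
gripper_width: -0.0002
finger_force: 3.7
```

Request:
play_rows:
  steps:
    - {"hand": 1,"translation": [-0.0003,0.001,0],"twist": [0,0,0]}
    - {"hand": 1,"translation": [0,0,0],"twist": [0,0,0]}
    - {"hand": 1,"translation": [0,0,0],"twist": [0,0,0]}
    - {"hand": 1,"translation": [0,0,0],"twist": [0,0,0]}
    - {"hand": 1,"translation": [0,0,0],"twist": [0,0,0]}

```text
time_s: 13.37
ee_pos: [0.6068, -0.0812, 0.0366]
tcp_rot: [[0.958, 0.286, 0.002], [0.286, -0.958, -0.003], [0.001, 0.003, -1.0]]
wrist_force: [1.3, -12.0, -0.3]
gripper_width: -0.0
finger_force: 5.6
```

Butted against the screw at 12 N. Back off, go round and re-seat it on the fence at mid-length.

Request:
play_rows:
  steps:
    - {"hand": 1,"translation": [0.003,-0.01,0],"twist": [0,0,0]}
    - {"hand": 1,"translation": [0.0045,-0.015,0],"twist": [0,0,0]}
    - {"hand": 1,"translation": [-0.0214,-0.0064,0],"twist": [0,0,0]}
    - {"hand": 1,"translation": [-0.0214,-0.0064,0],"twist": [0,0,0]}
    - {"hand": 1,"translation": [-0.0214,-0.0064,0],"twist": [0,0,0]}

```text
time_s: 13.78
ee_pos: [0.549, -0.1245, 0.036]
tcp_rot: [[0.958, 0.285, 0.0], [0.285, -0.958, 0.001], [0.0, -0.001, -1.0]]
wrist_force: [1.6, -0.2, -0.3]
gripper_width: -0.0003
finger_force: 0.0
```

Request:
play_rows:
  steps:
    - {"hand": 1,"translation": [0,0,0],"twist": [0,0,0]}
    - {"hand": 1,"translation": [-0.008,0.0268,0],"twist": [0,0,0]}
    - {"hand": 1,"translation": [-0.008,0.0268,0],"twist": [0,0,0]}
    - {"hand": 1,"translation": [-0.008,0.0268,0],"twist": [0,0,0]}
    - {"hand": 1,"translation": [0,0,0],"twist": [0,0,0]}

```text
time_s: 14.2
ee_pos: [0.5247, -0.0399, 0.0361]
tcp_rot: [[0.958, 0.288, -0.002], [0.288, -0.958, 0.002], [-0.001, -0.002, -1.0]]
wrist_force: [-0.5, 0.4, 1.3]
gripper_width: 0.0003
finger_force: 0.0
```

```bash
python3 - <<'E'
from h import *
import cv2
z=np.load('jig.npz');R,t=z['R'],z['t'];s=bot.read_state();p=s['ee_pos'];print(p,R.T@(p[:2]-t),s['wrist_force'])
E
```

```text
[ 0.5247189  -0.03990933  0.03608812] [-0.03451895  0.00952151] [-0.50327675  0.37672053  1.27217381]
```

Go +25 mm to the offcut face, gently at the end.

Request:
play_rows:
  steps:
    - {"hand": 1,"translation": [0.0096,0.0029,0],"twist": [0,0,0]}
    - {"hand": 1,"translation": [0.0077,0.0023,0],"twist": [0,0,0]}
    - {"hand": 1,"translation": [0.0029,0.0009,0],"twist": [0,0,0]}
    - {"hand": 1,"translation": [0.0019,0.0006,0],"twist": [0,0,0]}
    - {"hand": 1,"translation": [0.001,0.0003,0],"twist": [0,0,0]}

```text
time_s: 14.62
ee_pos: [0.549, -0.0367, 0.0361]
tcp_rot: [[0.958, 0.285, -0.0], [0.285, -0.958, 0.0], [-0.0, -0.0, -1.0]]
wrist_force: [-0.2, 0.3, -0.4]
gripper_width: -0.0001
finger_force: 0.0
```

Request:
play_rows:
  steps:
    - {"hand": 1,"translation": [0.001,0.0003,0],"twist": [0,0,0]}
    - {"hand": 1,"translation": [0.001,0.0003,0],"twist": [0,0,0]}
    - {"hand": 1,"translation": [0.001,0.0003,0],"twist": [0,0,0]}
    - {"hand": 1,"translation": [0,0,0],"twist": [0,0,0]}
    - {"hand": 1,"translation": [0,0,0],"twist": [0,0,0]}

```text
time_s: 15.03
ee_pos: [0.5501, -0.0361, 0.0362]
tcp_rot: [[0.958, 0.286, -0.004], [0.286, -0.958, -0.0], [-0.004, -0.001, -1.0]]
wrist_force: [-8.8, -4.4, 5.3]
gripper_width: 0.0001
finger_force: 4.7
```

Same stop position as before, so it's flush. Back off, lift, and look from both cameras.

Request:
play_rows:
  steps:
    - {"hand": 1,"translation": [-0.01,-0.003,0],"twist": [0,0,0]}
    - {"hand": 1,"translation": [-0.02,-0.006,0],"twist": [0,0,0]}
    - {"hand": 1,"translation": [-0.02,-0.006,0.03],"twist": [0,0,0]}
    - {"hand": 1,"translation": [0,-0.02,0.035],"twist": [0,0,0]}
    - {"hand": 1,"translation": [0,-0.02,0.035],"twist": [0,0,0]}

```text
time_s: 15.45
ee_pos: [0.5003, -0.0905, 0.1373]
tcp_rot: [[0.958, 0.286, -0.002], [0.286, -0.958, 0.001], [-0.002, -0.001, -1.0]]
wrist_force: [1.6, -0.8, 0.1]
gripper_width: 0.0001
finger_force: 0.0
```

Request:
play_rows:
  steps:
    - {"hand": 1,"translation": [-0.01,-0.035,0.015],"twist": [0,0,0]}
    - {"hand": 1,"translation": [-0.015,-0.038,0],"twist": [0,0,0]}
    - {"hand": 1,"translation": [-0.015,-0.038,0],"twist": [0,0,0]}
    - {"hand": 1,"translation": [-0.015,-0.038,0],"twist": [0,0,0]}
    - {"hand": 1,"translation": [-0.015,-0.038,0],"twist": [0,0,0]}

```text
time_s: 15.87
ee_pos: [0.4305, -0.2792, 0.1516]
tcp_rot: [[0.958, 0.286, 0.0], [0.286, -0.958, -0.0], [0.0, 0.0, -1.0]]
wrist_force: [1.8, 0.3, 0.3]
gripper_width: 0.0
finger_force: 0.0
```

Request:
play_rows:
  steps:
    - {"hand": 1,"translation": [-0.015,-0.038,0],"twist": [0,0,0]}
    - {"hand": 1,"translation": [-0.015,-0.038,0],"twist": [0,0,0]}
    - {"hand": 1,"translation": [-0.015,-0.038,0],"twist": [0,0,0]}
    - {"hand": 1,"translation": [-0.015,-0.038,0],"twist": [0,0,0]}
    - {"hand": 1,"translation": [0,0,0],"twist": [0,0,0]}

```text
time_s: 16.28
ee_pos: [0.3685, -0.4352, 0.1512]
tcp_rot: [[0.96, 0.28, -0.0], [0.28, -0.96, -0.002], [-0.001, 0.002, -1.0]]
wrist_force: [-0.6, 0.3, -0.1]
gripper_width: 0.0001
finger_force: 0.0
```

```bash
python3 - <<'E'
from h import *
import cv2
a=get_image('side')[165:280,245:360];b=get_image('top')[185:300,210:325]
f=lambda a:cv2.resize(a[:,:,::-1],None,fx=3.4,fy=3.4,interpolation=3)
cv2.imwrite('pics/k.png',np.hstack([f(a),f(b)]))
z=np.load('jig.npz');R,t=z['R'],z['t']
for n,o in(('side',(245,165)),('top',(210,185))):
  for j in((60,60,40),(0,60,40),(0,-40,40),(60,-40,40),(30,60,31),(30,105,31)):
    q=np.array(j)/1e3;print(n,j,((proj(n,np.r_[R@q[:2]+t,q[2]])-o)*3.4).round())
E
```

```text
side (60, 60, 40) [135. 228.]
side (0, 60, 40) [206. 221.]
side (0, -40, 40) [189. 133.]
side (60, -40, 40) [121. 139.]
side (30, 60, 31) [170. 231.]
side (30, 105, 31) [177. 274.]
top (60, 60, 40) [166. 182.]
top (0, 60, 40) [187. 237.]
top (0, -40, 40) [287. 202.]
top (60, -40, 40) [264. 148.]
top (30, 60, 31) [177. 213.]
top (30, 105, 31) [132. 229.]
```

View pics/k.png

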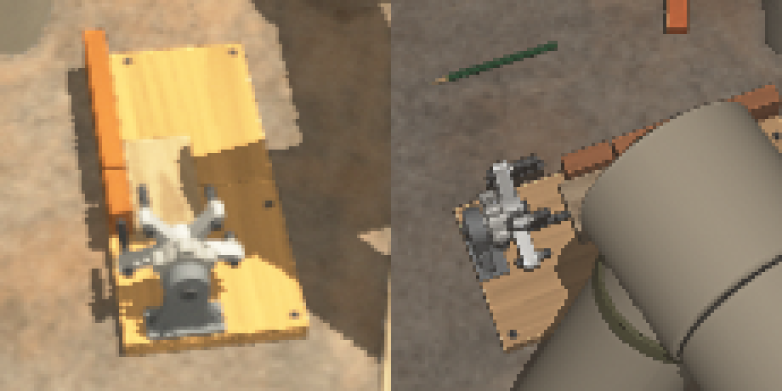

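The offcut matches the goal: side view far corners are at (124,139) and (190,138) against a predicted (121,139) and (189,133). In the top view its end is at (169,180), and the screw tip meets it at (177,213). The wheel is in its click, and the pencil is where it was. Handing in.

```bash
python3 -c "
from rig import bot;print(bot.finish_job())"
```

```text
the job is handed in; nothing more can be done
None
```

I handed in the job: the longest stop screw is clicked into the lowest position, and the offcut lies flush on the fence with its end against that screw, checked in the final pictures and by contact force; the job's verdict wasn't shown.

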